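# Sort the sockets on the rail

### The arm

A 7-joint arm with a two-finger parallel gripper is mounted at the origin on a cart in front of the work surface, level with it; the furniture and walls round the work are solid. World frame = base frame: x ahead of the robot, y to its left, z up, the work surface at z = 0. Lengths are in m, angles in degrees, forces in N, time in s.
With the tool pointing down it reaches from about 0.425 to 0.875 m from the base axis. Payload 4.7 kg.
Tool frame: the origin (TCP) lies at the very end of the fingers, on their centre line; the grasp point (between the pads) lies 19 mm behind it; z points along the fingers, y is the line along which they close (so a half turn about z gives the same grasp; the last joint's range is limited). The gripper opens to 87 mm and grips with 3 to 60 N. Pads are 19 mm wide; open, the fingers measure 117 mm over their backs; the gripper's body (75 mm by 190 mm) begins 51 mm behind the grasp point.
Start: joints at [65.094, 18.392, -4.016, 83.108, 1.295, 78.541, -3.26], TCP at [0.282, -0.586, 0.223] pointing down, gripper open.
Joint ranges: [-163.93, 163.93], [-17.29, 119.83], [-79.2, 71.16], [3.27, 140.29], [-89.18, 269.18], [5.43, 117.66], [-154.24, 154.24]. Speed limits (degrees/s): [147.25, 147.25, 180, 180, 180, 180, 180].

### API

Orientations are given as [roll, pitch, yaw] about the fixed x, y, z axes, in that order (R = Rz(yaw) Ry(pitch) Rx(roll)).
In Python, from cell import telemetry, cams, env gives the robot as it stands.
- The arm moves only by the tool arm_command, never from a script. Its argument "series" is text: rows parted by semicolons, each of 5 numbers parted by spaces: the shift along the tool's x, y, z in mm, then the turn about the tool's z in rad, then the closure in counts, from 0 (fully open) to 255 (shut). A call has 1 to 20 rows; each row shifts and turns the commanded pose from where the row before left it, along the tool's axes as they then stand; what a row does not reach is not made up. A row lasts 1/12 s, in which the tool goes at most 41.7 mm and 7.16 degrees, less where a joint would pass 70% of its speed; a pose out of reach is approached as far as the arm can. A call is refused whole if a number of a shift passes 41.7 or a number of a turn 0.125, either way. A call with a gripper value outside its range is refused whole. The fingers move at their own pace and stop on an object; "squeeze" is the grip in N (left out, the last holds). Time passes only in rows, so rows that do not move let the fingers close. It gives the time, the measured TCP pose, the force, the opening and the grip force at its end, in the units of the state.
- telemetry.get_obs(): the state, without advancing time (a new reading comes with each control period).
- cams.read_camera(name): name is "scene" or "top" or "wrist"; returns the picture (384x512x3 uint8, blue, green, red); there is no depth.
- cams.calibration(name): a dict with "K" (3x3 intrinsics, pixels), "origin" and "rotation" of the camera in the world; the wrist camera has in their place "hand_eye" (4x4, takes a point from camera to tool coordinates, whose origin is the TCP and whose axes are the flange's). Camera axes: x right, y down, z forward; pixel columns grow to the right and rows downward; lengths in m; the calibration is good to about 2 mm. A picture is of the moment at which its call begins: read the wrist's pose just before it. calibration takes no time and is no camera call.
- env.sign_off(): hands the job in; it is judged then, once.
The state is a dict: "time_s": time; "qpos": joint angles; "joint_velocities": joint speeds; "effort": joint torques, N m; "tool_pos": TCP position; "tool_rot": TCP orientation; "force": force on the tool from outside, world axes, zero at the start; "wrist_torque": the same for the moment, N m; "grip_width": finger opening in m; "grasp_force": force on a finger pad.
Only numpy, scipy, OpenCV 4.12 (cv2) and the standard library are available. Lean on these libraries where they do the work, as an engineer would, in place of code of your own. Each camera call takes 0.05 s, during which the arm holds its last target. There are 200 camera calls.

### The job

Put the four sockets on the socket rail in order of size, one over each pin: the smallest on the pin at the left-hand end as you face the bench, growing to the largest at the right-hand end. Three of them now stand on wrong pins and one stands in the parts dish; use whatever spot is free to make room, and leave every socket released and upright, fully down on the rail over its own pin.

Things in the scene. Friction and masses are not known exactly. Their poses are not given: they have to be found in the camera images.
- socket_a: the smallest of four loose steel wrench sockets: an upright cylinder 30 mm in diameter, 42 mm high, about 0.1 kg; square drive hole in its top, underneath a round bore 22 mm wide and 26 mm deep that goes over a pin. Origin: centre of the underside; z up its axis. Starts upright, over a pin or in the dish. Grip it round the outside from above; its yaw does not matter.
- socket_b: the second smallest of four loose steel wrench sockets: an upright cylinder 37 mm in diameter, 48 mm high, about 0.17 kg; square drive hole in its top, underneath a round bore 27 mm wide and 32 mm deep that goes over a pin. Origin: centre of the underside; z up its axis. Starts upright, over a pin or in the dish. Grip it round the outside from above; its yaw does not matter.
- socket_c: the second largest of four loose steel wrench sockets: an upright cylinder 44 mm in diameter, 54 mm high, about 0.26 kg; square drive hole in its top, underneath a round bore 32 mm wide and 38 mm deep that goes over a pin. Origin: centre of the underside; z up its axis. Starts upright, over a pin or in the dish. Grip it round the outside from above; its yaw does not matter.
- socket_d: the largest of four loose steel wrench sockets: an upright cylinder 52 mm in diameter, 60 mm high, about 0.38 kg; square drive hole in its top, underneath a round bore 38 mm wide and 44 mm deep that goes over a pin. Origin: centre of the underside; z up its axis. Starts upright, over a pin or in the dish. Grip it round the outside from above; its yaw does not matter.
- pin_1: fixed upright steel pin of the rail, left-hand end of the row (+y); the smallest socket belongs here. 7 mm in diameter, round top, 22 mm tall. Origin: foot of the pin on the rail's upper face, 10 mm above the bench; the underside of a socket fully down is at this height. x across the rail, y along it, z up.
- pin_2: fixed upright steel pin of the rail, second from the left; the second smallest socket belongs here. 7 mm in diameter, round top, 22 mm tall. Origin: foot of the pin on the rail's upper face, 10 mm above the bench; the underside of a socket fully down is at this height. x across the rail, y along it, z up.
- pin_3: fixed upright steel pin of the rail, third from the left; the second largest socket belongs here. 7 mm in diameter, round top, 22 mm tall. Origin: foot of the pin on the rail's upper face, 10 mm above the bench; the underside of a socket fully down is at this height. x across the rail, y along it, z up.
- pin_4: fixed upright steel pin of the rail, right-hand end of the row (-y); the largest socket belongs here. 7 mm in diameter, round top, 22 mm tall. Origin: foot of the pin on the rail's upper face, 10 mm above the bench; the underside of a socket fully down is at this height. x across the rail, y along it, z up.
- rail: socket rail: flat aluminium bar 48 mm wide, 259 mm long, 10 mm thick, fixed, with four pins in a row 62 mm apart. Origin: centre of its underside on the bench; x across the rail, away from the robot, y along it to the left; turned up to 0.25 rad. Neighbouring sockets stand down to 14 mm apart: grip across the rail, along its x. One pin is free at first.
- dish: round steel parts dish, fixed, 140 mm across at the rim, rim 19 mm above the bench; flat inner floor 120 mm across, 10 mm above the bench, on which one socket stands at the start. Origin: centre of its underside on the bench; z up. (Behind the work hangs a blue box, x over 0.56, y -0.08 to 0.16, 0.27 to 0.53 m above the bench: keep the wrist clear of it.)
There are look-alikes about, which are no part of the job. Leave any green look-alike of the socket_c alone.

How it is judged (in metres and radians):
At the end, for the whole second after the job is handed in: Smallest socket over pin 1 (left), second smallest over pin 2, second largest over pin 3, largest over pin 4 (right): each one's axis within 16 mm of its pin, underside within 4 mm of the rail's upper face, upright within 0.09 rad, released and at rest (under 20 mm/s) (horizontal distance between socket_a and pin_1 below 0.016 m and z of socket_a in the frame of pin_1 between -0.004 and 0.004 m and angle between each of socket_a, socket_b, socket_c, socket_d's own z axis and vertical below 0.09 rad and linear speed of each of socket_a, socket_b, socket_c, socket_d below 0.02 m/s and contact force between each of socket_a, socket_b, socket_c, socket_d and the fingers below 0.05 N and horizontal distance between socket_b and pin_2 below 0.016 m and z of socket_b in the frame of pin_2 between -0.004 and 0.004 m and horizontal distance between socket_c and pin_3 below 0.016 m and z of socket_c in the frame of pin_3 between -0.004 and 0.004 m and horizontal distance between socket_d and pin_4 below 0.016 m and z of socket_d in the frame of pin_4 between -0.004 and 0.004 m); the robot touches nothing.
It also fails if it takes over 99 s, if anything falls off the work surface, if the arm or the gripper's body presses on something with over 40 N, if the wrist force passes 120 N, or if a joint passes its speed limit or range.

## Working session

There is one attempt and no reset: what is moved stays moved. The work goes in short steps, Python scripts to look and compute and a tool call to move; the robot and the scene stay as the last step left them, time stands still between calls to the robot, and variables do not carry over. Pictures are saved under pics/ and viewed, at most 14 in all, crops included, and the job is handed in when it is done.

Besides the shell and the picture viewer there is one more tool, called after ">>>" by a JSON object that holds its "fn" and its "kwargs". arm_command: Moves the arm, as the interface text tells. Its arguments: {"type":"object","properties":{"series":{"type":"string"},"squeeze":{"type":"number"}},"required":["series"]}

```bash
mkdir -p pics
python3 - <<'E'
from cell import telemetry, cams
import cv2,numpy as np
print(telemetry.get_obs())
for n in("scene","top"):
    cv2.imwrite(f"pics/{n}0.png",cams.read_camera(n)); print(n,cams.calibration(n))
print(cams.calibration("wrist"))
E
```

```text
{'time_s': 0.0, 'qpos': array([65.0950379 , 18.43832693, -4.01600619, 83.17737327,  1.29389336,
       78.5410055 , -3.26061401]), 'joint_velocities': array([-0.06825295,  0.03940668, -0.09180855,  0.02986388,  0.03182328,
        0.00096131,  0.015834  ]), 'effort': array([ 1.23950493e-03, -4.91287851e+01, -4.03015343e-01, -3.12522840e+01,
       -6.39176066e-02,  4.36769729e-02,  1.66521213e-04]), 'tool_pos': array([ 0.28172371, -0.58513472,  0.22144824]), 'tool_rot': array([-1.79888483e+02,  4.68404505e-03,  2.57143866e+01]), 'force': array([ 0.68554593, -1.54759104, -0.56269105]), 'wrist_torque': array([ 0.00253035,  0.02018299, -0.00559979]), 'grasp_force': 0.0, 'grip_width': 0.08651995573756598}
scene {'K': array([[440.16549277,   0.        , 259.73175741],
       [  0.        , 440.16549277, 191.616855  ],
       [  0.        ,   0.        ,   1.        ]]), 'origin': array([-0.02487342,  0.87155239,  0.76711347]), 'rotation': array([-133.23305204,    0.22385832, -146.31759648])}
top {'K': array([[447.01085852,   0.        , 259.04327806],
       [  0.        , 447.01085852, 188.50663349],
       [  0.        ,   0.        ,   1.        ]]), 'origin': array([0.1626532 , 0.20779232, 1.29086211]), 'rotation': array([-168.71755754,   -0.91181931,  -89.60290805])}
{'K': array([[329.36987226,   0.        , 253.32124713],
       [  0.        , 329.36987226, 191.55314947],
       [  0.        ,   0.        ,   1.        ]]), 'hand_eye': array([[ 4.25593384e-04, -9.52987585e-01, -3.03009045e-01,
         8.29807756e-02],
       [ 9.99999805e-01,  5.43903472e-04, -3.06063324e-04,
        -2.57869774e-05],
       [ 4.56482219e-04, -3.03008856e-01,  9.52987631e-01,
        -1.61253787e-01],
       [ 0.00000000e+00,  0.00000000e+00,  0.00000000e+00,
         1.00000000e+00]])}
```

View pics/top0.png

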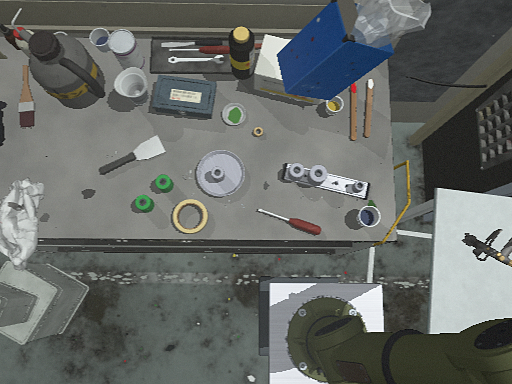

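View pics/scene0.png

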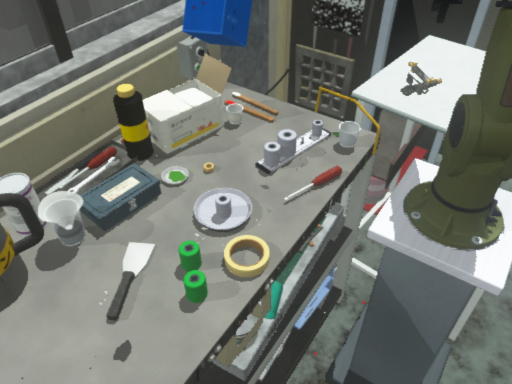

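The top view shows the rail from about (284,172) to (368,190), with sockets near (297,171), (319,173) and (359,186) and a free pin near (337,182). The dish is at (220,173) with a socket at (216,174). The green look-alikes are at (163,183) and (143,203).

```bash
cat > h.py <<'E'
import numpy as np,cv2
from scipy.spatial.transform import Rotation as Ro
from cell import telemetry,cams
def cam(n,obs=None):
    c=cams.calibration(n)
    if n!="wrist": return c["K"],np.array(c["origin"]),Ro.from_euler("xyz",c["rotation"],degrees=True).as_matrix()
    obs=obs or telemetry.get_obs()
    Rt=Ro.from_euler("xyz",obs["tool_rot"],degrees=True).as_matrix(); H=c["hand_eye"]
    return c["K"],Rt@H[:3,3]+obs["tool_pos"],Rt@H[:3,:3]
def pt(c,u,v,z):
    K,o,R=c; d=R@np.linalg.solve(K,[u,v,1.]); return o+d*(z-o[2])/d[2]
def proj(c,p):
    K,o,R=c; q=K@(R.T@(np.array(p)-o)); return q[:2]/q[2]
E
python3 - <<'E'
from h import *
t=cam("top"); im=cv2.imread("pics/top0.png")
cv2.imwrite("pics/topc.png",cv2.resize(im[140:220,185:385],None,fx=4,fy=4,interpolation=cv2.INTER_CUBIC))
for p in[(284,172),(368,190),(337,182),(220,173)]: print(p,pt(t,*p,.01).round(3))
for p in[(297,171),(319,173),(359,186),(216,174)]: print(p,pt(t,*p,.06).round(3))
E
```

```text
(284, 172) [0.469 0.116 0.01 ]
(368, 190) [ 0.417 -0.13   0.01 ]
(337, 182) [ 0.44 -0.04  0.01]
(220, 173) [0.464 0.304 0.01 ]
(297, 171) [0.46  0.083 0.06 ]
(319, 173) [0.455 0.02  0.06 ]
(359, 186) [ 0.418 -0.092  0.06 ]
(216, 174) [0.449 0.312 0.06 ]
```

View pics/topc.png

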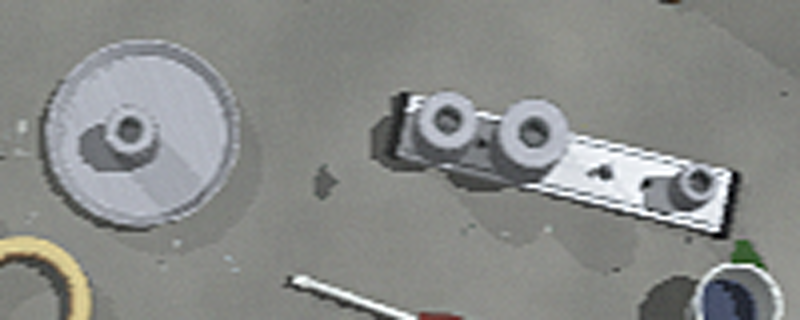

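The larger crop gives top diameters of about 39, 50, 28 and 33 mm. So pin 1 holds c, pin 2 holds d, pin 4 holds a, the dish holds b, and pin 3 is free. The order is c→3, a→1, d→4, b→2, with no spare spot needed. I'll move above the rail first.

>>> {"fn": "arm_command", "kwargs": {"series": "0 0 0 -0.114 0;0 0 0 -0.114 0;0 0 0 -0.114 0;0 0 0 -0.114 0;0 0 0 -0.114 0;0 0 0 -0.114 0;0 0 0 -0.114 0;0 0 0 -0.114 0;0 20 0 0 0;0 20 0 0 0", "squeeze": 25}}

```text
time_s: 0.93
tool_pos: [0.3197, -0.5946, 0.2223]
tool_rot: [-179.9, 0.0, 77.8]
force: [0.4, -0.1, 0.2]
grip_width: 0.0872
grasp_force: 0.0
```

>>> {"fn": "arm_command", "kwargs": {"series": "30 0 0 0 0;30 0 0 0 0;30 0 0 0 0;30 0 0 0 0;30 0 0 0 0;30 0 0 0 0;30 0 0 0 0;30 0 0 0 0;30 0 0 0 0;30 0 0 0 0;30 0 0 0 0;30 0 0 0 0;30 0 0 0 0;30 0 5 0 0;30 0 10 0 0;30 0 10 0 0;30 0 10 0 0;30 0 10 0 0;15 0 5 0 0;0 0 0 0 0"}}

```text
time_s: 2.6
tool_pos: [0.4363, -0.047, 0.1713]
tool_rot: [-179.9, -0.1, 78.3]
force: [-0.5, -0.1, -0.3]
grip_width: 0.0871
grasp_force: 0.0
```

Run:
```python
from h import *
o=telemetry.get_obs();cv2.imwrite("pics/w1.png",cams.read_camera("wrist"))
print(o["tool_pos"],o["tool_rot"],o["force"],o["qpos"].round(),o["time_s"])
c=cam("wrist",o); t=cam("top")
for n,(u,v),z in[("c",(296.25,170),.064),("d",(318.25,173.25),.07),("p3",(335.75,183.25),.03),("a",(359.25,186.5),.052),("b",(217.5,172.5),.058)]:
    p=pt(t,u,v,z); print(n,p.round(4),proj(c,p).round())
```

```text
[ 0.43631396 -0.04695791  0.17132034] [-1.79874245e+02 -5.52733426e-02  7.83422234e+01] [-0.4738063  -0.14156123 -0.25090871] [ 44.  -5. -39. 114.  -3.  70.  -5.] 2.6
c [0.462  0.0852 0.064 ] [253.  13.]
d [0.4518 0.0239 0.07  ] [256. 102.]
p3 [ 0.4321 -0.0322  0.03  ] [247. 165.]
a [ 0.4187 -0.0947  0.052 ] [246. 237.]
b [0.4538 0.3077 0.058 ] [ 156. -424.]
```

View pics/w1.png

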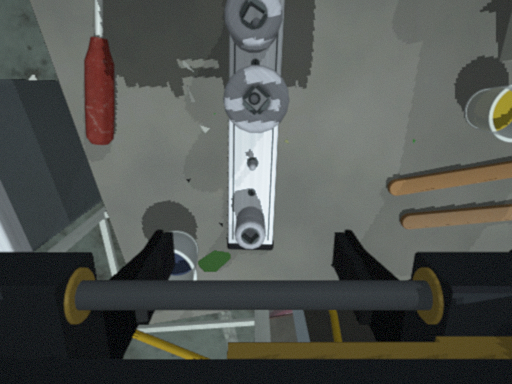

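The wrist picture shows c's top centre near (255,14), d's at (257,98), the pin 3 tip at (252,160) and a's top centre at (250,236). A cup stands beside pin 4 near (180,252).

Run:
```python
from h import *
o=telemetry.get_obs(); c=cam("wrist",o); t=cam("top"); s=cam("scene")
for n,(u,v),z in[("c",(255,14),.064),("d",(257,98),.07),("p3",(252,160),.031),("a",(250.5,236),.052),("railL",(230,200),.01),("railR",(278,200),.01),("railL",(230,75),.01),("railR",(284,75),.01)]:
    print(n,pt(c,u,v,z).round(4))
for z in(.03,.06,.09):print("cup",z,pt(t,369,216,z).round(3),pt(s,349,128,z).round(3))
```

```text
c [0.4641 0.0817 0.064 ]
d [0.4536 0.0237 0.07  ]
p3 [ 0.438  -0.0313  0.031 ]
a [ 0.4228 -0.0975  0.052 ]
railL [ 0.4059 -0.0724  0.01  ]
railR [ 0.4547 -0.0826  0.01  ]
railL [0.4335 0.0469 0.01  ]
railR [0.4824 0.0367 0.01  ]
cup 0.03 [ 0.338 -0.125  0.03 ] [ 0.346 -0.144  0.03 ]
cup 0.06 [ 0.333 -0.117  0.06 ] [ 0.331 -0.103  0.06 ]
cup 0.09 [ 0.329 -0.109  0.09 ] [ 0.316 -0.062  0.09 ]
```

>>> {"fn": "arm_command", "kwargs": {"series": "33 0 0 0.025 0;33 -1 0 0 0;33 -1 0 0 0;33 -1 0 0 0;0 0 20 0 0;0 0 20 0 0;0 0 0 0 0"}}

```text
time_s: 3.23
tool_pos: [0.4616, 0.0765, 0.1296]
tool_rot: [-179.7, 0.1, 76.5]
force: [-1.3, -0.5, -0.1]
grip_width: 0.087
grasp_force: 0.0
```

Run:
```python
from h import *
o=telemetry.get_obs();cv2.imwrite("pics/w2.png",cams.read_camera("wrist"))
print(o["tool_pos"],o["tool_rot"],o["qpos"].round())
c=cam("wrist",o)
print(proj(c,[.463,.083,.064]),proj(c,o["tool_pos"]*[1,1,0]+[0,0,.064]))
```

```text
[0.46160392 0.07653123 0.12957278] [-1.79679579e+02  1.04158193e-01  7.64947782e+01] [ 36.   3. -49. 113.   2.  65. -28.]
[254.61128403 197.51763302] [254.80576434 206.06508794]
```

View pics/w2.png

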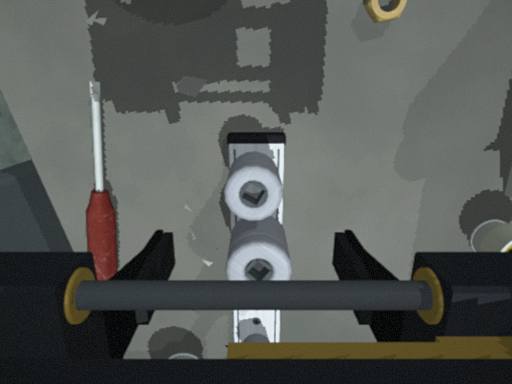

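The wrist picture shows c's top centre at (254,193) and the rail's left end at v≈135–143. d's top centre is at (259,270).

Run:
```python
from h import *
o=telemetry.get_obs(); c=cam("wrist",o)
for n,(u,v),z in[("c",(254,193),.064),("d",(259,270),.07),("end",(257,134),.01),("end",(257,144),.01)]:
    print(n,pt(c,u,v,z).round(4))
u=np.array([.226,.974]); p3=np.array([.438,-.032]); print(p3+u*.124, p3+u*(.062*1.5-.062/2+ .1295-.031+.031))
```

```text
c [0.4643 0.0859 0.064 ]
d [0.454  0.0266 0.07  ]
end [0.4749 0.1197 0.01  ]
end [0.4729 0.1114 0.01  ]
[0.466024 0.088776] [0.481279 0.154521]
```

>>> {"fn": "arm_command", "kwargs": {"series": "10 0 20 0 0;0 0 20 0 0;0 0 20 0 0;0 0 20 0 0;0 0 17 0 0;0 0 0 0 0;0 0 0 0 200;0 0 0 0 200;0 0 0 0 200;0 0 0 0 200;0 0 0 0 200;0 0 0 0 200;0 0 0 0 200;0 0 0 0 200", "squeeze": 30}}

```text
time_s: 4.45
tool_pos: [0.4655, 0.088, 0.0356]
tool_rot: [-179.9, 0.0, 76.5]
force: [-3.2, 0.1, 4.3]
grip_width: 0.0424
grasp_force: 30.0
```

>>> {"fn": "arm_command", "kwargs": {"series": "0 0 -20 0 200;0 0 -20 0 200;0 0 -20 0 200;0 0 -20 0 200;-20 0 0 0 200;-20 0 0 0 200;-20 0 0 0 200;-20 0 0 0 200;-20 0 0 0 200;-20 2 0 0 200;-3 0 0 0 200;0 0 15 0 200;0 0 15 0 200;0 0 0 0 200"}}

```text
time_s: 5.62
tool_pos: [0.437, -0.0318, 0.083]
tool_rot: [-179.7, -0.0, 76.6]
force: [-0.5, -0.7, -2.5]
grip_width: 0.0426
grasp_force: 30.0
```

Run:
```python
from h import *
o=telemetry.get_obs();cv2.imwrite("pics/w3.png",cams.read_camera("wrist"))
print(o["tool_pos"],o["tool_rot"],o["grip_width"])
```

```text
[ 0.43704388 -0.03177764  0.08299176] [-1.79703590e+02 -1.21604174e-02  7.65514468e+01] 0.04260397826669457
```

View pics/w3.png

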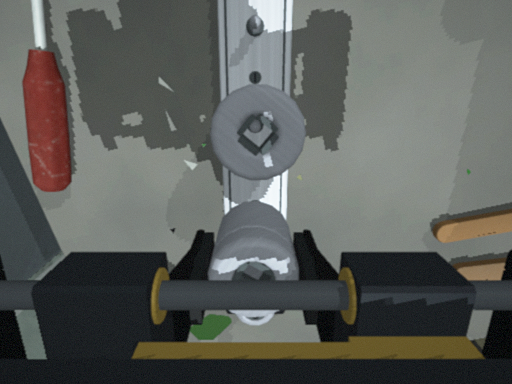

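The picture shows pin 1 freed, with its tip at (256,22). d's top centre is at (258,131), and c is held upright between the fingers over pin 3.

Run:
```python
from h import *
o=telemetry.get_obs(); c=cam("wrist",o)
for n,(u,v),z in[("p1",(256,20),.031),("p1foot",(256,33),.01),("d",(258,131),.07),("ctop",(254,278),.064+.0475)]:
    print(n,pt(c,u,v,z).round(4))
```

```text
p1 [0.4664 0.0857 0.031 ]
p1foot [0.4656 0.0818 0.01  ]
d [0.4536 0.0275 0.07  ]
ctop [ 0.4371 -0.0329  0.1115]
```

>>> {"fn": "arm_command", "kwargs": {"series": "0 0 12 0 200;0 0 12 0 200;0 0 12 0 200;0 0 8 0 200;0 0 4 0 200;0 0 0 0 200"}}

```text
time_s: 6.17
tool_pos: [0.4391, -0.032, 0.0372]
tool_rot: [-179.9, -0.0, 76.6]
force: [-0.2, -0.0, -1.8]
grip_width: 0.0429
grasp_force: 30.0
```

>>> {"fn": "arm_command", "kwargs": {"series": "0 0 2 0 200;0 0 0 0 70;0 0 0 0 70;0 0 0 0 70;0 0 0 0 70;0 0 -20 0 70;0 0 -20 0 70;0 0 -20 0 70;0 0 -10 0 70;-20 0 0 0 70;-20 0 0 0 70;-20 -1 0 0 70;-7 0 0 0 70;0 0 0 0 70;0 0 0 0 70"}}

```text
time_s: 7.42
tool_pos: [0.4231, -0.0967, 0.1055]
tool_rot: [180.0, -0.0, 76.5]
force: [0.4, -0.3, 0.2]
grip_width: 0.0631
grasp_force: 0.0
```

Run:
```python
from h import *
o=telemetry.get_obs();cv2.imwrite("pics/w4.png",cams.read_camera("wrist"))
print(o["tool_pos"],o["tool_rot"],o["grip_width"],o["qpos"].round())
```

```text
[ 0.42305438 -0.09666198  0.10547749] [ 1.79998832e+02 -2.93267218e-02  7.65062965e+01] 0.06309396067428834 [ 49.  -1. -39. 119.  -1.  62.  -3.]
```

View pics/w4.png

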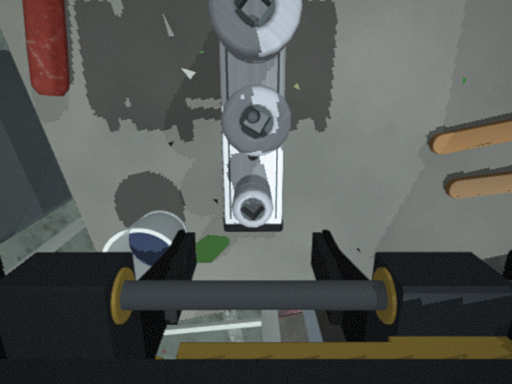

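In the picture, c's top centre is at (257,120), a's is at (252,208), and the rail's right end is at v≈226. The cup rim lies left of the near finger, around (150,240).

Run:
```python
from h import *
o=telemetry.get_obs(); c=cam("wrist",o); R=Ro.from_euler("xyz",o["tool_rot"],degrees=True).as_matrix()
for n,(u,v),z in[("c",(257,120),.064),("a",(252,208),.052),("end",(255,224),.01),("cupR",(186,235),.055),("cupR",(186,235),.045),("cuptop",(165,211),.055)]:
    p=pt(c,u,v,z); print(n,p.round(4),(R.T@(p-o["tool_pos"])*1000).round(1))
```

```text
c [ 0.4396 -0.0339  0.064 ] [64.3  1.5 41.5]
a [ 0.4223 -0.0927  0.052 ] [ 3.1 -1.7 53.5]
end [ 0.4177 -0.1225  0.01  ] [-27.    0.7  95.5]
cupR [ 0.3727 -0.1005  0.055 ] [-16.  -48.1  50.5]
cupR [ 0.3694 -0.1046  0.045 ] [-20.7 -50.4  60.5]
cuptop [ 0.3639 -0.0798  0.055 ] [  2.  -61.4  50.5]
```

>>> {"fn": "arm_command", "kwargs": {"series": "3 -1 0 0 105;0 0 0 0 105;0 0 0 0 105;0 0 16 0 105;0 0 16 0 105;0 0 16 0 105;0 0 16 0 105;0 0 17 0 105;0 0 0 0 105;0 0 0 0 230;0 0 0 0 230;0 0 0 0 230;0 0 0 0 230;0 0 0 0 230;0 0 0 0 230", "squeeze": 25}}

```text
time_s: 8.72
tool_pos: [0.4233, -0.0944, 0.0254]
tool_rot: [179.9, 0.0, 76.5]
force: [-0.4, 0.4, 5.4]
grip_width: 0.0284
grasp_force: 25.0
```

>>> {"fn": "arm_command", "kwargs": {"series": "0 0 -20 0 230;0 0 -20 0 230;0 0 -20 0 230;0 0 -20 0 230;0 0 -5 0 230;23 0 0 0 230;23 0 0 0 230;23 0 0 0 230;23 0 0 0 230;23 0 0 0 230;23 0 0 0 230;23 0 0 0 230;22 0 0 0 230;0 0 15 0 230;0 0 15 0 230;0 0 10 0 230;0 0 0 0 230;0 0 0 0 230"}}

```text
time_s: 10.22
tool_pos: [0.4645, 0.0837, 0.0688]
tool_rot: [-179.9, 0.0, 76.5]
force: [1.0, -1.2, -0.9]
grip_width: 0.0285
grasp_force: 25.0
```

Run:
```python
from h import *
o=telemetry.get_obs();a=cams.read_camera("top");cv2.imwrite("pics/w5.png",cams.read_camera("wrist"))
print(o["tool_pos"],o["tool_rot"],o["grip_width"],o["force"])
```

```text
[0.46445283 0.08366959 0.06878059] [-1.79887061e+02  1.15431274e-02  7.65207679e+01] 0.02850921580186863 [ 1.00004741 -1.20148127 -0.89723743]
```

View pics/w5.png

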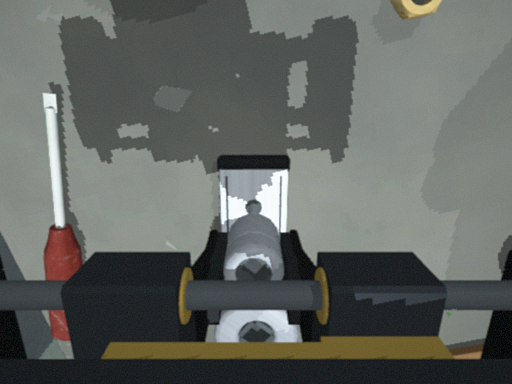

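The pin 1 tip shows at (253,206) just beyond the held socket. The rail's top end edge is at v≈168 and its sides are at u≈219 and 289.

Run:
```python
from h import *
o=telemetry.get_obs(); c=cam("wrist",o); R=Ro.from_euler("xyz",o["tool_rot"],degrees=True).as_matrix()
for n,(u,v),z in[("pin",(254,206),.030),("end",(254,168),.01),("mid",(254,220),.01),("atop",(253,275),.052+.0435)]:
    p=pt(c,u,v,z); print(n,p.round(4),(R.T@(p-o["tool_pos"])*1000).round(1))
```

```text
pin [0.4676 0.0931 0.03  ] [ 9.6 -0.3 40. ]
end [0.4724 0.113  0.01  ] [30.1 -0.3 60. ]
mid [0.4635 0.0754 0.01  ] [-8.6 -0.2 59.9]
atop [0.4645 0.083  0.0955] [ -0.9  -0.9 -25.6]
```

>>> {"fn": "arm_command", "kwargs": {"series": "3 1 0 0 230;0 0 12 0 230;0 0 12 0 230;0 0 10 0 230;0 0 7 0 230;0 0 3 0 230;0 0 0 0 230"}}

```text
time_s: 10.9
tool_pos: [0.4656, 0.0865, 0.0254]
tool_rot: [-179.8, 0.1, 76.6]
force: [-5.0, -1.1, 9.6]
grip_width: 0.0287
grasp_force: 25.0
```

>>> {"fn": "arm_command", "kwargs": {"series": "0 0 0 0 90;0 0 0 0 90;0 0 0 0 90;0 0 -20 0 90;0 0 -20 0 0;0 0 -20 0 0;0 0 -20 0 0;-20 0 0 0 0;-20 1 0 0 0;-21 1 0 0 0;0 0 0 0 0;0 0 0 0 0"}}

```text
time_s: 11.9
tool_pos: [0.4546, 0.0257, 0.1054]
tool_rot: [180.0, 0.0, 76.4]
force: [0.6, -0.1, 0.4]
grip_width: 0.0865
grasp_force: 0.0
```

Run:
```python
from h import *
o=telemetry.get_obs();cv2.imwrite("pics/w6.png",cams.read_camera("wrist"))
print(o["tool_pos"],o["tool_rot"],o["grip_width"],o["force"])
```

```text
[0.45459505 0.02571912 0.10537967] [1.79983005e+02 2.20508675e-02 7.63773079e+01] 0.08650853508652927 [ 0.5566414  -0.05984262  0.38605087]
```

View pics/w6.png

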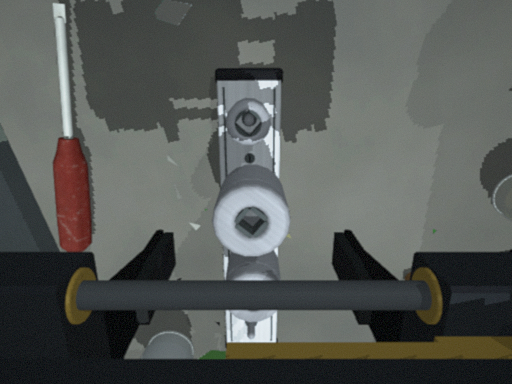

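Socket a stands upright over pin 1 with its top at (249,120), and d's top centre is at (251,217) between the open fingers.

Run:
```python
from h import *
o=telemetry.get_obs(); c=cam("wrist",o); R=Ro.from_euler("xyz",o["tool_rot"],degrees=True).as_matrix()
for n,(u,v),z in[("a",(249,120),.052),("d",(251.5,217),.07),("end",(250,67),.01)]:
    p=pt(c,u,v,z); print(n,p.round(4),(R.T@(p-o["tool_pos"])*1000).round(1))
```

```text
a [0.4661 0.0892 0.052 ] [63.2 -3.5 53.5]
d [0.4537 0.031  0.07  ] [ 3.7 -1.9 35.5]
end [0.4744 0.1222 0.01  ] [97.2 -3.2 95.5]
```

>>> {"fn": "arm_command", "kwargs": {"series": "3 -1 0 0 0;0 0 18 0 0;0 0 18 0 0;0 0 18 0 0;0 0 15 0 0;0 0 3 0 0;0 0 0 0 0;0 0 0 0 200;0 0 0 0 200;0 0 0 0 200;0 0 0 0 200;0 0 0 0 200;0 0 0 0 200;0 0 0 0 200", "squeeze": 40}}

```text
time_s: 13.12
tool_pos: [0.4544, 0.0298, 0.0338]
tool_rot: [180.0, 0.0, 76.5]
force: [-0.9, 0.9, 2.0]
grip_width: 0.0503
grasp_force: 39.8
```

>>> {"fn": "arm_command", "kwargs": {"series": "0 0 -20 0 200;0 0 -20 0 200;0 0 -20 0 200;0 0 -20 0 200;-22 0 0 0 200;-22 0 0 0 200;-22 0 0 0 200;-22 0 0 0 200;-22 0 0 0 200;-19 0 0 0 200;0 0 15 0 200;0 0 0 0 200;0 0 0 0 200"}}

```text
time_s: 14.2
tool_pos: [0.4229, -0.0948, 0.0975]
tool_rot: [-179.8, -0.1, 76.5]
force: [-0.4, 1.1, -4.1]
grip_width: 0.05
grasp_force: 39.8
```

Run:
```python
from h import *
o=telemetry.get_obs();cv2.imwrite("pics/w7.png",cams.read_camera("wrist"))
print(o["tool_pos"],o["tool_rot"],o["grip_width"],o["force"])
```

```text
[ 0.42292821 -0.09476905  0.09749236] [-1.79811840e+02 -5.34929947e-02  7.65405068e+01] 0.0499917333861921 [-0.36761367  1.14726423 -4.13323354]
```

View pics/w7.png

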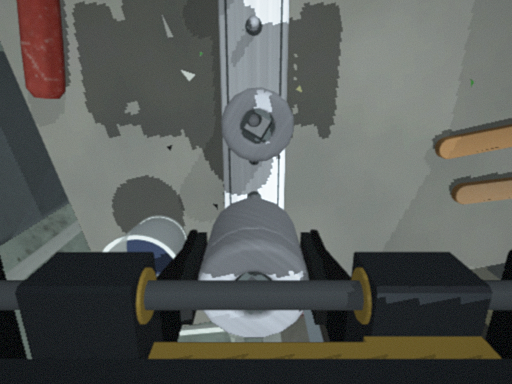

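c's top centre is at (258,124) and the pin 2 tip at (254,24). The foot of pin 4 just shows at (254,196) beyond the held d.

Run:
```python
from h import *
o=telemetry.get_obs(); c=cam("wrist",o); R=Ro.from_euler("xyz",o["tool_rot"],degrees=True).as_matrix()
for n,(u,v),z in[("c",(258,124),.064),("p4foot_front",(254,190),.01),("p2tip",(254,20),.031),("p2foot",(254,33),.01)]:
    p=pt(c,u,v,z); print(n,p.round(4),(R.T@(p-o["tool_pos"])*1000).round(1))
print("hole",pt(c,253,161,.01))
```

```text
c [ 0.4402 -0.0341  0.064 ] [62.7  2.  34.2]
p4foot_front [ 0.4247 -0.0893  0.01  ] [ 5.4 -0.2 88.2]
p2tip [0.4519 0.0253 0.031 ] [123.2  -0.4  67.2]
p2foot [0.4509 0.021  0.01  ] [118.8  -0.3  88.2]
hole [ 0.42939099 -0.06627883  0.01      ]
```

>>> {"fn": "arm_command", "kwargs": {"series": "0 0 15 0 200;0 0 15 0 200;0 0 15 0 200;0 0 10 0 200;0 0 6 0 200;0 0 3 0 200;0 0 0 0 200"}}

```text
time_s: 14.83
tool_pos: [0.4244, -0.0951, 0.0344]
tool_rot: [-180.0, -0.0, 76.6]
force: [0.3, -0.8, -2.9]
grip_width: 0.0502
grasp_force: 39.8
```

>>> {"fn": "arm_command", "kwargs": {"series": "0 0 1 0 200;0 0 0 0 80;0 0 0 0 80;0 0 0 0 80;0 0 0 0 80;0 0 -20 0 80;0 0 -20 0 80;0 0 -20 0 80;0 0 -20 0 0;0 0 0 0 0"}}

```text
time_s: 15.67
tool_pos: [0.4273, -0.0963, 0.1175]
tool_rot: [179.6, 0.1, 76.5]
force: [1.2, 0.3, -0.3]
grip_width: 0.0665
grasp_force: 0.0
```

>>> {"fn": "arm_command", "kwargs": {"series": "28 -4 0 0 0;28 -4 0 0 0;28 -5 0 0 0;28 -5 0 0 0;28 -5 0 0 0;28 -5 0 0 0;28 -5 0 0 0;28 -5 0 0 0;28 -5 0 0 0;28 -5 0 0 0;28 -5 0 0 0;28 -4 0 0 0;28 -4 0 0 0;28 -4 0 0 0;0 0 0 0 0;0 0 0 0 0"}}

```text
time_s: 17.0
tool_pos: [0.4513, 0.303, 0.113]
tool_rot: [-179.9, -0.1, 76.8]
force: [0.6, -0.7, -0.1]
grip_width: 0.0871
grasp_force: 0.0
```

Run:
```python
from h import *
o=telemetry.get_obs();cv2.imwrite("pics/w8.png",cams.read_camera("wrist"))
print(o["tool_pos"],o["tool_rot"],o["qpos"].round(),o["force"])
```

```text
[0.45130075 0.30295018 0.11304354] [-1.79900346e+02 -5.69883933e-02  7.67643812e+01] [ 14.  19. -59. 104.  18.  66. -64.] [ 0.60156237 -0.66115675 -0.08450267]
```

View pics/w8.png

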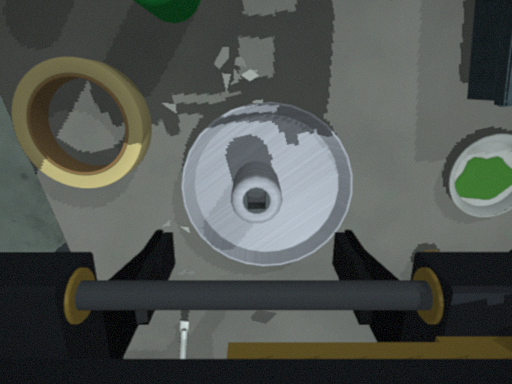

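b's top centre is at (257,201), in the left part of the dish (dish centre about (267,184)).

Run:
```python
from h import *
o=telemetry.get_obs(); c=cam("wrist",o); R=Ro.from_euler("xyz",o["tool_rot"],degrees=True).as_matrix()
p=pt(c,257,201,.058); print(p.round(4),(R.T@(p-o["tool_pos"])*1000).round(1))
```

```text
[0.4553 0.3082 0.058 ] [ 7.8  1.8 54.9]
```

>>> {"fn": "arm_command", "kwargs": {"series": "7 2 0 0 0;0 0 17 0 0;0 0 17 0 0;0 0 17 0 0;0 0 17 0 0;0 0 14 0 0;0 0 2 0 0;0 0 0 0 0;0 0 0 0 220;0 0 0 0 220;0 0 0 0 220;0 0 0 0 220;0 0 0 0 220;0 0 0 0 220;0 0 0 0 220;0 0 0 0 220", "squeeze": 28}}

```text
time_s: 18.38
tool_pos: [0.456, 0.3072, 0.0296]
tool_rot: [180.0, 0.0, 76.5]
force: [-0.0, 0.7, 0.7]
grip_width: 0.0422
grasp_force: 0.0
```

>>> {"fn": "arm_command", "kwargs": {"series": "0 0 0 0 220;0 0 0 0 220;0 0 0 0 220"}}

```text
time_s: 18.63
tool_pos: [0.4556, 0.3073, 0.0295]
tool_rot: [-180.0, 0.0, 76.5]
force: [-1.5, 0.6, 1.4]
grip_width: 0.0353
grasp_force: 28.0
```

>>> {"fn": "arm_command", "kwargs": {"series": "0 0 -17 0 220;0 0 -17 0 220;0 0 -17 0 220;0 0 -17 0 220;0 0 -17 0 220;-23 5 0 0 220;-23 5 0 0 220;-23 5 0 0 220;-23 5 0 0 220;-23 5 0 0 220;-23 5 0 0 220;-23 5 0 0 220;-23 5 0 0 220;-23 5 0 0 220;-23 6 0 0 220;-23 6 0 0 220;-22 5 0 0 220;0 0 15 0 220;0 0 10 0 220;0 0 0 0 220"}}

```text
time_s: 20.3
tool_pos: [0.4501, 0.0254, 0.0874]
tool_rot: [-179.7, 0.0, 76.5]
force: [-0.3, 0.2, -2.0]
grip_width: 0.0357
grasp_force: 28.0
```

Run:
```python
from h import *
o=telemetry.get_obs();cv2.imwrite("pics/w9.png",cams.read_camera("wrist"))
print(o["tool_pos"],o["tool_rot"],o["qpos"].round(),o["grip_width"])
```

```text
[0.45009028 0.02544453 0.08735185] [-1.79748123e+02  1.06361550e-02  7.65425520e+01] [ 46.   4. -54. 118.   4.  60. -23.] 0.03565604322988586
```

View pics/w9.png

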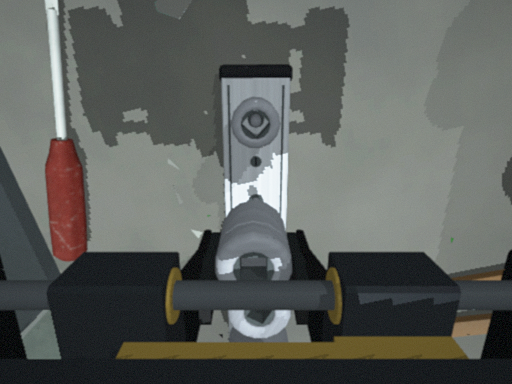

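Socket a is on pin 1 at (255,122). The foot of pin 2 shows at (255,200), in line with the held b and in the same relation as with the earlier fits.

>>> {"fn": "arm_command", "kwargs": {"series": "2 1 0 0 220;0 0 15 0 220;0 0 15 0 220;0 0 12 0 220;0 0 8 0 220;0 0 6 0 220;0 0 2 0 220;0 0 0 0 220"}}

```text
time_s: 21.02
tool_pos: [0.4537, 0.0274, 0.0315]
tool_rot: [-180.0, -0.0, 76.6]
force: [0.6, -0.6, -1.4]
grip_width: 0.0353
grasp_force: 28.0
```

>>> {"fn": "arm_command", "kwargs": {"series": "0 0 2 0 220;0 0 0 0 220;0 0 0 0 90;0 0 0 0 90;0 0 0 0 90;0 0 0 0 90;0 0 -20 0 90;0 0 -20 0 90;0 0 -20 0 90;0 0 -20 0 0;-28 0 0 0 0;-28 0 -10 0 0;-28 0 -10 0 0;-28 0 -10 0 0;-28 0 -10 0 0;0 0 -10 0 0;0 0 0 0 0;0 0 0 0 0"}}

```text
time_s: 22.52
tool_pos: [0.4216, -0.1087, 0.1599]
tool_rot: [179.9, 0.0, 76.5]
force: [-0.1, -0.2, -0.0]
grip_width: 0.0865
grasp_force: 0.0
```

Run:
```python
from h import *
o=telemetry.get_obs();w=cams.read_camera("wrist");s=cams.read_camera("scene")
cv2.imwrite("pics/f.png",np.hstack([w[:300,130:400],cv2.resize(s[90:190,230:370],(420,300),interpolation=cv2.INTER_CUBIC)]))
print(o["tool_pos"],o["tool_rot"])
c=cam("wrist",o);u=np.array([.229,.973]);p3=np.array([.4385,-.034])
for k,z in((2,.052),(1,.058),(0,.064),(-1,.07)): q=p3+u*.062*k; print(q, proj(c,[*q,z]).round()-[130,0])
```

```text
[ 0.42161176 -0.10865722  0.15989457] [1.79928367e+02 1.01978563e-02 7.65435986e+01]
[0.466896 0.086652] [122. -96.]
[0.452698 0.026326] [123.   5.]
[ 0.4385 -0.034 ] [123.  96.]
[ 0.424302 -0.094326] [123. 178.]
```

View pics/f.png

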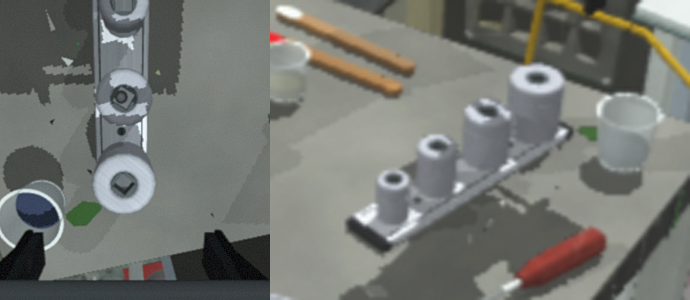

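The wrist view shows c at (122,96) and d at (125,181), within 3 px of the predicted pin positions. The scene view shows all four sockets upright and flat on the rail in order of size, with the gripper clear.

```bash
python3 -c "
from cell import env
print(env.sign_off())"
```

```text
the job is handed in; nothing more can be done
None
```

I handed the job in with sockets a, b, c and d released on pins 1 to 4; the last pictures showed them upright, flat on the rail and in order of size, at 22.5 s on the robot's clock, but sign-off returned no verdict.

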